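# Find and hold the heavy side of a bandsaw wheel

## Task

This cast bandsaw wheel is out of balance and I want to chalk its light side. Draw out the batten that locks its spokes and lay it on the bench, then turn the wheel by its rim to feel out which side is heavy, and hold the rim still in the gripper with the heavy side straight down; finish while still holding it. Leave everything else on the bench where it is.

Things in the scene. Friction and masses are not known exactly. Their poses are not given: they have to be found in the camera images.
- wheel_centre (a point): centre of the bandsaw wheel; x = its level axle, pointing from the robot's side into the stand, z = up. The wheel stands upright: cast aluminium, 200 mm across, rim 24 mm wide along the axle and 16 mm deep (84 to 100 mm from the axle) with a thin tyre, five spokes 14 mm wide and thinner than the rim. One side of it is heavier, hidden in the casting: 0.10 to 0.18 N m when level with the axle
- wheel (a joint): angle of the wheel, rad, endless; grows clockwise seen from the robot's side (top moves towards -y of wheel_centre). At 0 a spoke with a small cast pad points up. The heavy side lies elsewhere on the wheel every time. Bearing drag 0.06 N m plus 0.05 N m per rad/s: let go, the wheel rolls down in about 2 s and stops with its heavy side 19 to 37 degrees short of the bottom; near the very top it may stay put
- stand: steel stand bolted to the bench; origin on the bench under the wheel's centre, which is 165 mm up; axes as wheel_centre. Base plate 12 mm thick, 200 mm wide, from 30 mm before to 120 mm behind the wheel's mid-plane; legs and a bearing housing 50 mm across begin 24 mm behind that plane. Nothing stands near the upper half of the rim. The axle nut sticks out 36 mm in front
- batten_grip (a point): point on the pine batten (176 x 18 x 18 mm, 45 g) that lies level through the spokes and locks the wheel: on its centre line, 18 mm from its near end, 70 mm from its middle; x along it towards the stand, z up. It starts 90 mm above the bench, some 68 mm before the wheel's mid-plane; the far end is in a steel channel behind the wheel. Drawn straight out by 110 mm it is free
- hammer: hammer, 280 mm long, lying flat; origin midway along it, on the bench; leave it alone
- tape: tape measure, 68 x 36 mm, 62 mm tall, standing on edge; origin at the middle of its underside; leave it alone
- knife: utility knife, 170 mm long, 16 mm thick, lying flat; origin near its middle, on the bench; leave it alone
- square: try square: a 115 mm stock and a 160 mm steel blade at right angles, lying flat, 18 mm thick; origin at the middle of the stock, on the bench, x along the blade; leave it alone
- grease: round tin, 70 mm across, 50 mm tall, beside the stand; origin at the middle of its underside; leave it alone
- bearing: ball bearing, 47 mm across, 14 mm tall, lying flat beside the stand; origin at the middle of its underside; leave it alone
- spanner: spanner, 190 mm long, lying flat beside the stand; origin midway along it, on the bench; leave it alone
- glue: glue bottle, 64 mm across, 190 mm tall, standing; origin at the middle of its underside; leave it alone
There are look-alikes about, which are no part of the job. Leave any pink look-alike of the part that bears batten_grip alone.

How it is judged:
On the way, in this order (a step that is already met when the one before it is completed fails the run):
1. the batten is out of the wheel, lying on the bench and let go (height (world z) of batten_grip below 0.025 m and angle between batten_grip's own x axis and vertical above 1.45 rad and horizontal distance between batten_grip and wheel_centre above 0.13 m and contact force between batten and wheel below 0.05 N and contact force between batten and the fingers below 0.05 N), for 0.2 s.
2. the wheel is turned by the gripper (contact force between the fingers and wheel above 1 N and (velocity of joint wheel above 0.05 rad/s or velocity of joint wheel below -0.05 rad/s)), for 0.1 s.
At the end, for the whole second after the job is handed in: The rim is between the fingers (grasp point within 108 mm of the wheel's centre, 4 N or more), the wheel still (under 0.05 rad/s), its heavy side within 14 degrees of straight down; the batten lies on the bench, its grip point over 130 mm from the wheel's centre, touching neither wheel nor robot (z of dense_c0 in the frame of wheel_centre below -0.0894 m and velocity of joint wheel between -0.05 and 0.05 rad/s and contact force between the fingers and wheel above 4 N and distance between the grasp point and wheel_centre below 0.108 m and height (world z) of batten_grip below 0.025 m and angle between batten_grip's own x axis and vertical above 1.45 rad and horizontal distance between batten_grip and wheel_centre above 0.13 m and contact force between batten and wheel below 0.05 N and contact force between batten and the arm below 0.05 N); the arm keeps its last pose, push and grip.
It fails at once if another thing on the bench is shifted by more than 30 mm (distance of any of hammer, tape, knife, square, grease, bearing, spanner, glue from where it was at the start of the episode above 0.03 m).
It also fails if it takes over 67 s, if anything falls off the work surface, if the arm or the gripper's body presses on something with over 40 N, if the wrist force passes 120 N, or if a joint passes its speed limit or range.

## Robot

A 6-joint arm with a two-finger parallel gripper is mounted at the origin on the work surface. World frame = base frame: x ahead of the robot, y to its left, z up, the work surface at z = 0. Lengths are in m, angles in rad, forces in N, time in s.
With the tool pointing down it reaches from about 0.4 to 0.825 m from the base axis. Payload 7 kg.
Tool frame: the origin (TCP) lies midway between the tips of the shut fingers; the grasp point (between the pads) lies 19 mm behind it; z points along the fingers, y is the line along which they close (so a half turn about z gives the same grasp; the last joint's range is limited). The gripper opens to 85 mm and grips with 20 to 120 N. Pads are 22 mm wide; open, the fingers measure 114 mm over their backs; the gripper's body (76 mm by 85 mm) begins 54 mm behind the grasp point. The pads swing forward as they close: fully open they stand 13 mm farther back than shut.
Start: joints at [1.533, 0.359, 0.012, 0, -1.224, -0.288], TCP at [0.216, 0.639, 0.204] pointing down, gripper open.
Joint ranges: [-3.07, 3.07], [-1.43, 2.12], [-1.02, 1.25], [-3.03, 1.67], [-3.05, -0], [-3.03, 3.03]. Speed limits (rad/s): [2.39, 2.39, 3.01, 3.14, 3.14, 3.14].

## Interface

Orientations are given as a unit quaternion [x, y, z, w].
In Python, from workcell import arm, imaging, job_done gives the robot as it stands.
- The arm moves only by the tool apply_moves, never from a script. Its argument "plan" is a list of rows, each a list of 5 numbers: the finger opening in cm, from 0 to 8.54, then the shift along the tool's x, y, z in cm, then the turn about the tool's z in degrees. A call has 1 to 12 rows; each row is the pose to reach, as a shift and turn from the pose commanded when the call began, along the tool's axes at that moment; what a row does not reach only later rows make up. A row lasts 1/10 s, in which the tool goes at most 50 mm and 8.59 degrees, less where a joint would pass 70% of its speed; a pose out of reach is approached as far as the arm can. A call with a gripper value outside its range is refused whole. The fingers move at their own pace and stop on an object; "force" is the grip in N (left out, the last holds). Time passes only in rows, so rows that repeat a pose let the fingers close. It gives the time, the measured TCP pose, the force, the opening and the grip force at its end, in the units of the state.
- arm.get_state(): the state, without advancing time (a new reading comes with each control period).
- imaging.read_camera(name): name is "scene" or "top" or "wrist"; returns a dict with "pixels" (384x512x3 uint8, red, green, blue), "depth" (384x512 float32, m along the optical axis (not along the pixel's ray), 0 where there is no reading), "mtx" (3x3 intrinsics, pixels), "D" ([k1, k2, p1, p2, k3] as OpenCV has them; the pictures are not rectified), "R" (3x3) and "t" (3): a world point X has camera coordinates R X + t; the wrist camera has in their place "hand_eye" (4x4, takes a point from camera to tool coordinates, whose origin is the TCP and whose axes are the flange's). Camera axes: x right, y down, z forward; pixel columns grow to the right and rows downward; lengths in m; the calibration is good to about 2 mm. A picture is of the moment at which its call begins: read the wrist's pose just before it.
- job_done(): hands the job in; it is judged then, once.
The state is a dict: "t": time; "qpos": joint angles; "qd": joint speeds; "tau": joint torques, N m; "position": TCP position; "ee_rot": TCP orientation; "wrist_force": force on the tool from outside, world axes, zero at the start; "ft_torque": the same for the moment, N m; "gripper_width": finger opening in m; "grasp_force": force on a finger pad.
Only numpy, scipy, OpenCV 4.12 (cv2) and the standard library are available. Lean on these libraries where they do the work, as an engineer would, in place of code of your own. Each camera call takes 0.05 s, during which the arm holds its last target. There are 200 camera calls.

## Working session

There is one attempt and no reset: what is moved stays moved. The work goes in short steps, Python scripts to look and compute and a tool call to move; the robot and the scene stay as the last step left them, time stands still between calls to the robot, and variables do not carry over. Pictures are saved under pics/ and viewed, at most 10 in all, crops included, and the job is handed in when it is done.

Besides the shell and the picture viewer there is one more tool, called after "Request:" by a JSON object that holds its "api" and its "payload", one argument or row to a line. apply_moves: Moves the arm, as the interface text tells. Its arguments: {"type":"object","properties":{"plan":{"type":"array"},"force":{"type":"number"}},"required":["plan"]}

```bash
ls; mkdir -p pics; cat > h.py <<'E'
import numpy as np, cv2
from scipy.spatial.transform import Rotation as Rn
from workcell import arm, imaging, job_done
def cam(n):
    s=arm.get_state(); d=imaging.read_camera(n)
    if 'hand_eye' in d:
        T=np.eye(4);T[:3,:3]=Rn.from_quat(s['ee_rot']).as_matrix();T[:3,3]=s['position']
        M=T@np.array(d['hand_eye'])
    else:
        M=np.eye(4);R=np.array(d['R']);M[:3,:3]=R.T;M[:3,3]=-R.T@np.array(d['t'])
    d['M']=M; return d
def cloud(d):
    h,w=d['depth'].shape
    u,v=np.meshgrid(np.arange(w),np.arange(h))
    p=cv2.undistortPoints(np.stack([u,v],-1).reshape(-1,1,2).astype(float),np.array(d['mtx']),np.array(d['D'])).reshape(h,w,2)
    z=d['depth'].astype(float)
    P=np.dstack([p[...,0]*z,p[...,1]*z,z])
    W=P@d['M'][:3,:3].T+d['M'][:3,3]; W[z==0]=np.nan
    return W
def save(d,f,crop=None,sc=1):
    im=cv2.cvtColor(d['pixels'],cv2.COLOR_RGB2BGR)
    if crop: a,b,c,e=crop; im=im[b:e,a:c]
    cv2.imwrite(f,cv2.resize(im,None,fx=sc,fy=sc,interpolation=cv2.INTER_CUBIC))
E
python3 - <<'E'
from h import *
print(arm.get_state())
for n in ['scene','top']:
    d=cam(n); np.savez(n+'.npz',W=cloud(d),px=d['pixels'],M=d['M']); save(d,f'pics/{n}0.png',None,1.5); print(n,d['M'][:3,3],d['M'][:3,2])
E
```

```text
pics
{'t': 0.0, 'qpos': array([ 1.53307635e+00,  3.59390894e-01,  1.10677551e-02, -3.65704280e-04,
       -1.22411533e+00, -2.88071406e-01]), 'qd': array([ 0.00103572,  0.00196299, -0.00024524,  0.00064572,  0.0007423 ,
       -0.00074555]), 'tau': array([ 4.71327130e-04, -5.83320522e+01,  2.93412799e+01,  6.93635255e+00,
       -5.97050384e-03,  3.96616116e-06]), 'position': array([0.21591218, 0.6389748 , 0.20306221]), 'ee_rot': array([ 9.86751361e-01, -1.62237628e-01, -6.80670865e-05,  8.36112567e-04]), 'wrist_force': array([-0.13142489, -0.10744867, -0.84676243]), 'ft_torque': array([0.01138221, 0.03698811, 0.05146773]), 'grasp_force': 0.0, 'gripper_width': 0.0854459878573079}
scene [ 1.54906906 -0.58302592  1.14032171] [-0.65401403  0.32568552 -0.68278444]
top [ 0.37267959 -0.0815863   1.53042449] [ 0.12606042 -0.00489942 -0.99201047]
```

View pics/scene0.png

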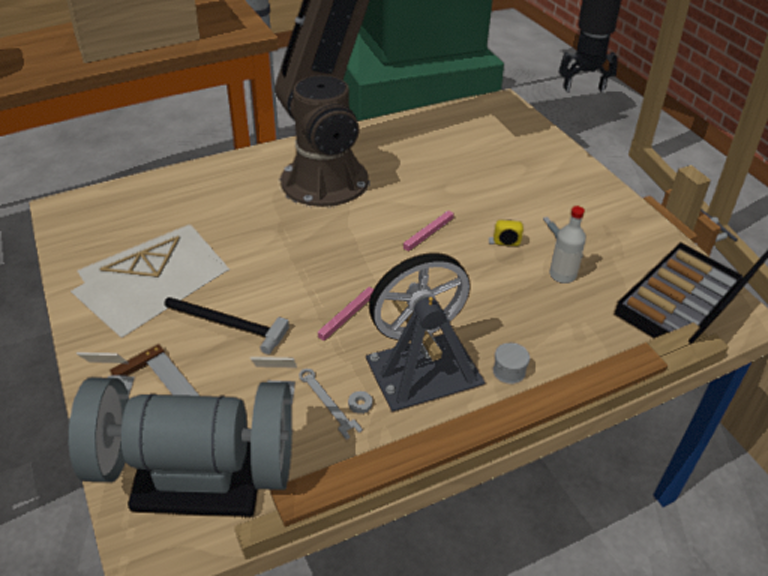

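View pics/top0.png

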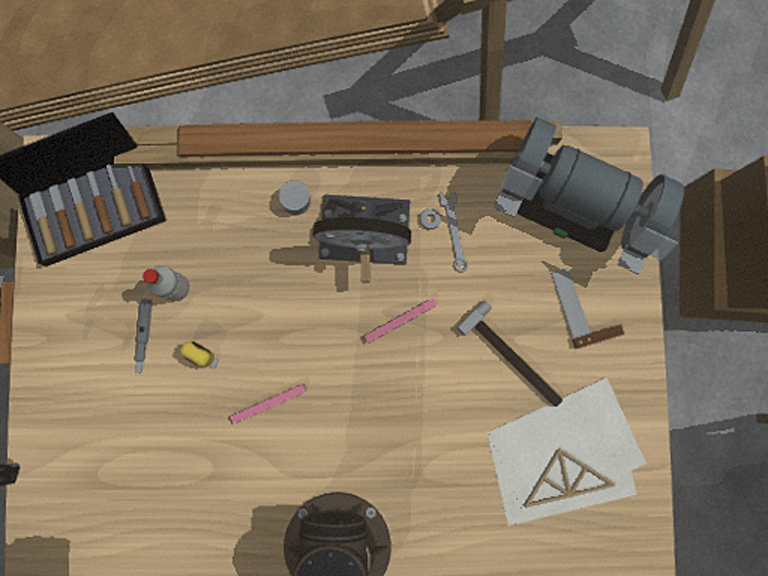

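The top view shows the wheel at (362,230) on its stand. The pine batten pokes out towards the robot at (366,265). The pink sticks at (398,320) and (267,404) are look-alikes lying loose. Next I'll measure the wheel and batten and confirm with a crop.

```bash
python3 - <<'E'
from h import *
t=np.load('top.npz');W=t['W'];px=t['px'].astype(int)
for n,(u,v) in dict(pink1a=(364,341),pink1b=(434,302),pink2a=(232,420),pink2b=(303,388),hamhead=(474,318),hamend=(558,402),tape=(196,354),glue=(170,282),spanA=(461,266),bear=(430,218),grease=(293,197),battenNear=(366,278),wheelL=(317,232),wheelR=(408,232)).items():
    print(n,W[int(v/1.5),int(u/1.5)].round(3))
s=np.load('scene.npz')
for nm,w,p in(('top',W,px),('scene',s['W'],s['px'].astype(int))):
    c=w.reshape(-1,3)
    base=(abs(c[:,1]-W[153,241][1])<.14)&(c[:,0]>.4)&(c[:,0]<.9)
    k=base&(c[:,2]>.2)
    q=c[k]; print(nm,k.sum(),np.nanmin(q,0),np.nanmax(q,0))
    # rim: top edge
    q=c[base&(c[:,2]>.235)&(c[:,2]<.29)]; m=q.mean(0); U,S,V=np.linalg.svd(q-m,full_matrices=False);print('rim mean',m,V.round(3))
    col=p.reshape(-1,3)
    b=base&(c[:,2]>.078)&(c[:,2]<.104)&(c[:,0]<W[153,241][0]-.015)&(abs(c[:,1]-W[153,241][1])<.1)
    q=c[b];print('batten',b.sum(),q.min(0) if b.sum() else 0,q.max(0) if b.sum() else 0)
    if b.sum()>5: print(np.polyfit(q[:,0],q[:,1],1),np.median(q,0),np.median(col[b],0))
im=cv2.cvtColor(px.astype(np.uint8),cv2.COLOR_RGB2BGR)[115:235,190:310];im2=cv2.cvtColor(s['px'],cv2.COLOR_RGB2BGR)[150:270,220:340]
cv2.imwrite('pics/c1.png',cv2.resize(np.hstack([im,im2]),(800,400),interpolation=cv2.INTER_CUBIC))
E
```

```text
pink1a [ 0.446 -0.065  0.001]
pink1b [ 0.53  -0.223  0.019]
pink2a [ 0.273  0.232 -0.002]
pink2b [0.345 0.069 0.018]
hamhead [ 0.492 -0.313  0.021]
hamend [ 0.303 -0.493  0.024]
tape [0.419 0.299 0.06 ]
glue [0.567 0.337 0.131]
spanA [ 0.614 -0.289  0.002]
bear [ 0.728 -0.22  -0.004]
grease [0.767 0.089 0.05 ]
battenNear [ 0.575 -0.074  0.101]
wheelL [0.653 0.022 0.214]
wheelR [ 0.654 -0.159  0.198]
top 588 [ 0.63692224 -0.15574442  0.20028125] [0.70270707 0.02916754 0.27093325]
rim mean [ 0.65491708 -0.06617741  0.25457351] [[-0.078 -0.997 -0.012]
 [-0.247  0.031 -0.969]
 [-0.966  0.073  0.249]]
batten 105 [ 0.56826118 -0.0774762   0.09346894] [ 0.62988142 -0.06094094  0.10376732]
[ 0.00141045 -0.07045892] [ 0.60044993 -0.07042013  0.09896575] [129. 110.  81.]
scene 764 [ 0.63953645 -0.15862231  0.20004607] [0.71027671 0.02938265 0.26931639]
rim mean [ 0.66270494 -0.06973158  0.25365847] [[-0.102 -0.994 -0.03 ]
 [-0.38   0.01   0.925]
 [ 0.919 -0.106  0.379]]
batten 57 [ 0.57258015 -0.07794244  0.0821624 ] [ 0.62914951 -0.05872172  0.10334839]
[ 0.08496028 -0.12250853] [ 0.59830156 -0.07375879  0.09929348] [112.  95.  69.]
```

View pics/c1.png

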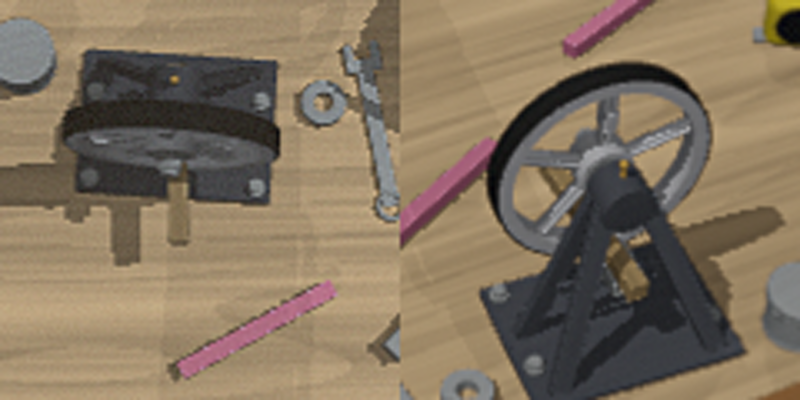

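The enlarged crop confirms it: the pine batten goes through the spokes (near end at crop (178,240)). The pink stick at (250,330) is loose on the bench and is not the one. Now yaw from the base plate, and the first move numbers.

```bash
cat >> h.py <<'E'
def rows(x,y,z,yaw,s=None):
    """shift cm in tool axes and turn deg to bring TCP to world xyz with tool y axis at world angle 90deg+yaw (mod 180)"""
    s=s or arm.get_state(); R=Rn.from_quat(s['ee_rot']).as_matrix()
    d=R.T@(np.array([x,y,z])-s['position'])*100
    ya=np.arctan2(R[1,1],R[0,1]); t=(yaw+np.pi/2-ya+np.pi/2)%np.pi-np.pi/2
    return d.round(2), round(-np.degrees(t),1)   # tool z is down
E
python3 - <<'E'
from h import *
for n in('top','scene'):
    f=np.load(n+'.npz');c=f['W'].reshape(-1,3);p=f['px'].reshape(-1,3).astype(int)
    k=(abs(c[:,2]-.012)<.008)&(c[:,0]>.6)&(c[:,0]<.82)&(abs(c[:,1]+.065)<.13)&(p.max(1)<95)&(p.max(1)-p.min(1)<25)
    r=cv2.minAreaRect((c[k][:,:2]*1000).astype(np.float32));print(n,k.sum(),r,cv2.boxPoints(r).round())
    b=(c[:,2]>.094)&(c[:,2]<.106)&(c[:,0]<.64)&(c[:,0]>.55)&(abs(c[:,1]+.07)<.03)
    print(cv2.minAreaRect((c[b][:,:2]*1000).astype(np.float32)))
    # rim side extremes at mid-height -> yaw
    for sgn in(1,-1):
        q=c[(abs(c[:,2]-.19)<.05)&(sgn*(c[:,1]+.065)>.075)&(sgn*(c[:,1]+.065)<.105)&(c[:,0]>.6)&(c[:,0]<.72)];print(sgn,len(q),q.mean(0),q.min(0),q.max(0))
s=arm.get_state();R=Rn.from_quat(s['ee_rot']).as_matrix();print(R.round(3))
print(rows(*s['position'][:2],.3,-.078), rows(.575,-.07,.3,-.078))
E
```

```text
top 973 ((702.3014526367188, -51.14899444580078), (234.74029541015625, 150.7771759033203), 85.42106628417969) [[ 618. -162.]
 [ 768. -174.]
 [ 787.   60.]
 [ 637.   72.]]
((602.6414184570312, -69.13469696044922), (16.07156753540039, 68.7403793334961), 89.3451919555664)
1 80 [0.658126   0.0217613  0.19663511] [0.65011877 0.0106042  0.14004603] [0.67369996 0.03509573 0.23337706]
-1 87 [ 0.64537568 -0.15189067  0.19692108] [ 0.63629501 -0.16316883  0.14039183] [ 0.66031726 -0.14048086  0.23203652]
scene 1628 ((705.107421875, -62.04866027832031), (259.506103515625, 155.360107421875), 86.16284942626953) [[ 619. -186.]
 [ 774. -197.]
 [ 791.   62.]
 [ 636.   73.]]
((608.7899780273438, -68.06015014648438), (59.80567932128906, 18.993799209594727), 1.4574943780899048)
1 171 [0.67317262 0.02188357 0.17966724] [0.6518831  0.01037398 0.14085195] [0.68166027 0.03740974 0.23386795]
-1 217 [ 0.65725461 -0.15248207  0.18866391] [ 0.63806493 -0.16421198  0.14029625] [ 0.66810759 -0.14000352  0.23235015]
[[ 0.947 -0.32  -0.   ]
 [-0.32  -0.947 -0.001]
 [ 0.     0.001 -1.   ]]
(array([ 0.  ,  0.01, -9.68]), np.float64(-14.2)) (array([56.72, 55.69, -9.59]), np.float64(-14.2))
```

Request:
{"api": "apply_moves", "payload": {
  "plan": [
    [8.5,0,0,-5,0],
    [8.5,0,0,-9.6,0],
    [8.5,28,28,-9.6,-14.2],
    [8.5,28,28,-9.6,-14.2],
    [8.5,28,28,-9.6,-14.2],
    [8.5,28,28,-9.6,-14.2],
    [8.5,28,28,-9.6,-14.2],
    [8.5,28,28,-9.6,-14.2],
    [8.5,28,28,-9.6,-14.2],
    [8.5,28,28,-9.6,-14.2],
    [8.5,55,55,-9.6,-14.2],
    [8.5,55,55,-9.6,-14.2]
  ],
  "force": 40
}}

```text
t: 1.3
position: [0.4362, 0.193, 0.3001]
ee_rot: [0.999, -0.039, 0.0, -0.0]
wrist_force: [0.4, 1.2, -0.0]
gripper_width: 0.0852
grasp_force: 0.0
```

```bash
python3 - <<'E'
from h import *
s=arm.get_state();print(s['t'],s['position'],s['qpos'].round(2)); print(rows(.54,-.068,.25,-.077))
E
```

```text
1.3 [0.43623645 0.19302645 0.30005007] [ 0.83 -0.03 -0.24 -0.   -1.35  0.66]
(array([12.36, 25.22,  5.  ]), np.float64(-0.0))
```

Request:
{"api": "apply_moves", "payload": {
  "plan": [
    [8.5,12.4,25.2,5,0],
    [8.5,12.4,25.2,5,0],
    [8.5,12.4,25.2,5,0],
    [8.5,12.4,25.2,5,0],
    [8.5,12.4,25.2,5,0],
    [8.5,12.4,25.2,5,0],
    [8.5,12.4,25.2,5,0],
    [8.5,12.4,25.2,5,0],
    [8.5,12.4,25.2,5,0]
  ]
}}

```text
t: 2.2
position: [0.5399, -0.0655, 0.25]
ee_rot: [0.999, -0.039, -0.0, -0.0]
wrist_force: [0.1, -0.2, 0.2]
gripper_width: 0.0848
grasp_force: 0.0
```

```bash
python3 - <<'E'
from h import *
d=cam('wrist'); W=cloud(d); save(d,'pics/w1.png',None,1.5); c=W.reshape(-1,3)
b=(c[:,2]>.092)&(c[:,2]<.11)&(c[:,0]<.65)&(c[:,0]>.54)&(abs(c[:,1]+.07)<.04)
q=c[b]; print(b.sum(),q.min(0),q.max(0),np.median(q,0))
for x in np.arange(.56,.65,.01):
    r=q[abs(q[:,0]-x)<.005]
    if len(r)>3: print(round(x,3),len(r),r[:,1].min().round(4),r[:,1].max().round(4),np.median(r[:,2]).round(4))
n=(c[:,2]>.14)&(c[:,2]<.2)&(c[:,0]<.64)&(c[:,0]>.57)&(abs(c[:,1]+.07)<.04);q=c[n]
if n.sum(): print('nut',n.sum(),q.min(0),q.max(0))
s=arm.get_state();print(s['position'],rows(.577,-.069,.082,-.077))
E
```

```text
1063 [ 0.56989904 -0.10994257  0.09202264] [ 0.64972245 -0.0600963   0.102786  ] [ 0.60252003 -0.07053386  0.10034111]
0.57 74 -0.0783 -0.0609 0.1005
0.58 161 -0.0784 -0.0604 0.1007
0.59 166 -0.0783 -0.0603 0.1005
0.6 170 -0.0782 -0.0603 0.1004
0.61 174 -0.078 -0.0602 0.1003
0.62 176 -0.0781 -0.0601 0.1001
0.63 72 -0.078 -0.0604 0.1002
0.64 43 -0.1099 -0.0744 0.0998
nut 757 [ 0.62182882 -0.08642029  0.15250282] [ 0.63999793 -0.04824926  0.18348405]
[ 0.5399293  -0.06514393  0.25025602] (array([ 3.72,  0.1 , 16.83]), np.float64(0.0))
```

View pics/w1.png

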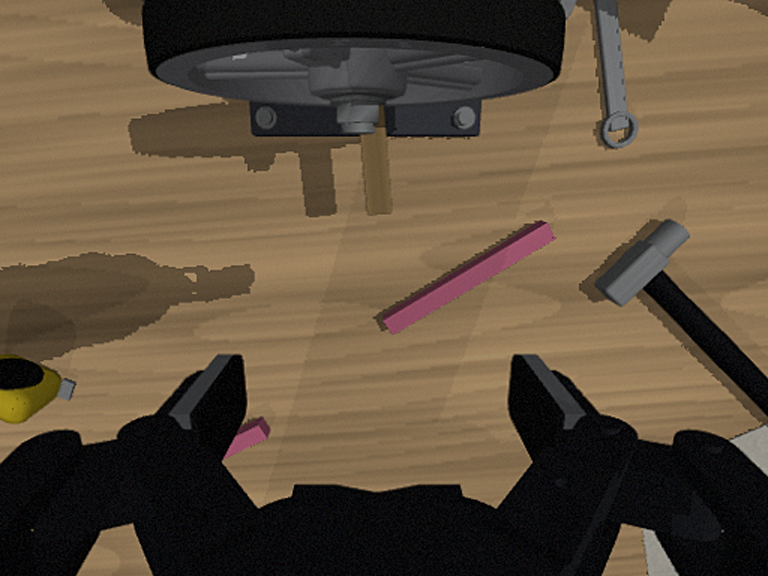

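The batten runs along world x, centred at y=-0.069 with its near end at x=0.570. The pink stick is clear of it. I'll grip it near its end to stay clear of the axle nut.

```bash
python3 - <<'E'
from h import *
print(rows(.575,-.069,.083,0.0))
E
```

```text
(array([ 3.52,  0.12, 16.73]), np.float64(-4.4))
```

Request:
{"api": "apply_moves", "payload": {
  "plan": [
    [8.5,3.5,0.1,4,-4.4],
    [6,3.5,0.1,8,-4.4],
    [5,3.5,0.1,12,-4.4],
    [5,3.5,0.1,15,-4.4],
    [5,3.5,0.1,16.7,-4.4],
    [5,3.5,0.1,16.7,-4.4],
    [5,3.5,0.1,16.7,-4.4]
  ]
}}

```text
t: 2.95
position: [0.5753, -0.0688, 0.0839]
ee_rot: [1.0, 0.0, 0.0, 0.0]
wrist_force: [-1.1, 0.1, -0.2]
gripper_width: 0.0496
grasp_force: 0.0
```

```bash
python3 - <<'E'
from h import *
s=arm.get_state();print(s['position'],s['wrist_force'],rows(.575,-.069,.083,0.0))
E
```

```text
[ 0.57534866 -0.06877989  0.08389038] [-1.11546991  0.0593541  -0.16146312] (array([-0.03,  0.02,  0.09]), np.float64(0.0))
```

Close, then draw out by 16 cm at a moderate pace.

Request:
{"api": "apply_moves", "payload": {
  "plan": [
    [0,0,0,0.1,0],
    [0,0,0,0.1,0],
    [0,0,0,0.1,0],
    [0,0,0,0.1,0],
    [0,0,0,0.1,0],
    [0,-1,0,0.1,0],
    [0,-2,0,0.1,0],
    [0,-3,0,0.1,0]
  ],
  "force": 40
}}

```text
t: 3.75
position: [0.5435, -0.0698, 0.0819]
ee_rot: [1.0, -0.001, -0.0, 0.0]
wrist_force: [-0.2, 0.4, -0.7]
gripper_width: 0.0003
grasp_force: 0.0
```

```bash
python3 - <<'E'
from h import *
print(arm.get_state()['position'])
d=cam('wrist'); W=cloud(d); c=W.reshape(-1,3); np.savez('w2.npz',W=W)
t=cam('top'); 
im=cv2.cvtColor(d['pixels'],cv2.COLOR_RGB2BGR);im2=cv2.cvtColor(t['pixels'],cv2.COLOR_RGB2BGR)[110:254,170:362]
cv2.imwrite('pics/w2.png',np.hstack([cv2.resize(im,(400,300)),cv2.resize(im2,(400,300))]))
Wt=cloud(t).reshape(-1,3)
for q in(c,Wt):
  b=(q[:,2]>.07)&(q[:,2]<.11)&(q[:,0]<.65)&(q[:,0]>.54)&(abs(q[:,1]+.07)<.02);q=q[b]
  if b.sum():print(b.sum(),q.min(0),q.max(0))
E
```

```text
[ 0.54353769 -0.06975187  0.08187131]
4974 [ 0.57015198 -0.08994878  0.07030634] [ 0.64999949 -0.0597325   0.10286647]
```

View pics/w2.png

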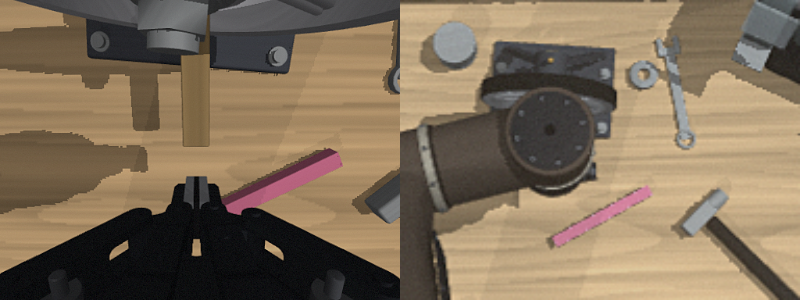

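The left image shows the batten still in place with its near end at about (195,145) and the fingers shut in front of it. I began drawing before the fingers had closed. Retry, and check the grip first.

Request:
{"api": "apply_moves", "payload": {
  "plan": [
    [5,0,0,0.1,0],
    [5,0,0,0.1,0],
    [5,0,0,0.1,0],
    [5,0,0,0.1,0],
    [5,0,0,0.1,0],
    [5,0,0,0.1,0],
    [5,1,0,0.1,0],
    [5,2,0,0.1,0],
    [5,3.2,0,0.1,0],
    [5,3.3,0,0.1,0]
  ]
}}

```text
t: 4.85
position: [0.5798, -0.0696, 0.0808]
ee_rot: [1.0, -0.001, 0.0, 0.0]
wrist_force: [-1.1, 0.2, 0.3]
gripper_width: 0.0502
grasp_force: 0.0
```

Request:
{"api": "apply_moves", "payload": {
  "plan": [
    [0,0,0,0,0],
    [0,0,0,0,0],
    [0,0,0,0,0],
    [0,0,0,0,0],
    [0,0,0,0,0],
    [0,0,0,0,0],
    [0,0,0,0,0],
    [0,0,0,0,0]
  ]
}}

```text
t: 5.65
position: [0.5779, -0.0697, 0.081]
ee_rot: [1.0, -0.001, 0.0, -0.0]
wrist_force: [0.7, -0.7, 0.6]
gripper_width: -0.0001
grasp_force: 0.0
```

```bash
python3 - <<'E'
from h import *
print(arm.get_state()['position'])
d=cam('wrist'); W=cloud(d); save(d,'pics/w3.png',(170,130,370,280),4)
for v in range(150,280,8): print(v,[tuple(W[v,u].round(3)) for u in (240,252,264)])
E
```

```text
[ 0.5778776  -0.06966887  0.08104836]
150 [(np.float64(0.635), np.float64(-0.066), np.float64(0.174)), (np.float64(0.635), np.float64(-0.07), np.float64(0.173)), (np.float64(0.635), np.float64(-0.073), np.float64(0.172))]
158 [(np.float64(0.633), np.float64(-0.066), np.float64(0.175)), (np.float64(0.633), np.float64(-0.07), np.float64(0.173)), (np.float64(0.632), np.float64(-0.073), np.float64(0.172))]
166 [(np.float64(0.631), np.float64(-0.066), np.float64(0.175)), (np.float64(0.63), np.float64(-0.07), np.float64(0.173)), (np.float64(0.616), np.float64(-0.076), np.float64(0.101))]
174 [(np.float64(0.629), np.float64(-0.066), np.float64(0.174)), (np.float64(0.629), np.float64(-0.07), np.float64(0.174)), (np.float64(0.612), np.float64(-0.076), np.float64(0.1))]
182 [(np.float64(0.626), np.float64(-0.066), np.float64(0.171)), (np.float64(0.625), np.float64(-0.07), np.float64(0.168)), (np.float64(0.608), np.float64(-0.076), np.float64(0.1))]
190 [(np.float64(0.624), np.float64(-0.066), np.float64(0.172)), (np.float64(0.623), np.float64(-0.07), np.float64(0.168)), (np.float64(0.603), np.
[... 1342 characters left out ...]
oat64(-0.065), np.float64(0.143)), (np.float64(0.589), np.float64(-0.07), np.float64(0.143)), (np.float64(0.588), np.float64(-0.075), np.float64(0.141))]
262 [(np.float64(0.59), np.float64(-0.065), np.float64(0.151)), (np.float64(0.587), np.float64(-0.07), np.float64(0.146)), (np.float64(0.589), np.float64(-0.074), np.float64(0.151))]
270 [(np.float64(0.59), np.float64(-0.065), np.float64(0.157)), (np.float64(0.583), np.float64(-0.07), np.float64(0.146)), (np.float64(0.589), np.float64(-0.074), np.float64(0.156))]
278 [(np.float64(0.59), np.float64(-0.065), np.float64(0.162)), (np.float64(0.58), np.float64(-0.07), np.float64(0.146)), (np.float64(0.59), np.float64(-0.074), np.float64(0.162))]
```

View pics/w3.png

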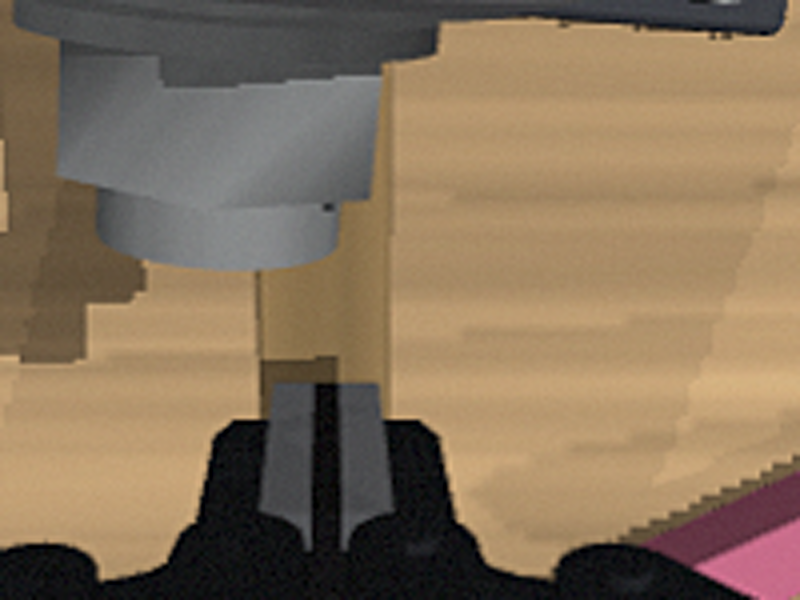

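The crop shows the shut tips ending at about (325,385) with the batten's top passing below them. So the fingertips are really above the batten, roughly 3 cm higher than the state's TCP suggests. Open, go lower and grip again.

Request:
{"api": "apply_moves", "payload": {
  "plan": [
    [5,-0.5,0,0,0],
    [5,-0.5,0,0,0],
    [5,-0.5,0,0,0],
    [5,-0.5,0,0,0],
    [5,-0.5,0,0,0],
    [5,-0.5,0,0.5,0],
    [5,-0.5,0,1,0],
    [5,-0.5,0,1.5,0],
    [5,-0.5,0,2,0],
    [5,-0.5,0,2,0]
  ]
}}

```text
t: 6.7
position: [0.5722, -0.0698, 0.0599]
ee_rot: [1.0, -0.001, -0.001, 0.0]
wrist_force: [-0.1, 0.4, 0.8]
gripper_width: 0.0498
grasp_force: 0.0
```

Request:
{"api": "apply_moves", "payload": {
  "plan": [
    [0,0,0,0,0],
    [0,0,0,0,0],
    [0,0,0,0,0],
    [0,0,0,0,0],
    [0,0,0,0,0],
    [0,0,0,0,0],
    [0,0,0,0,0]
  ]
}}

```text
t: 7.4
position: [0.573, -0.0696, 0.0611]
ee_rot: [1.0, -0.001, 0.0, -0.0]
wrist_force: [0.7, 0.5, 0.3]
gripper_width: 0.0164
grasp_force: 40.7
```

```bash
python3 - <<'E'
from h import *
s=arm.get_state();print(s['position'],s['wrist_force'],s['grasp_force'],s['gripper_width'])
d=cam('wrist'); W=cloud(d); print(d['hand_eye'])
for v in range(190,270,6): print(v,[tuple(W[v,u].round(3).tolist()) for u in (225,240,252,264,280)])
E
```

```text
[ 0.57302738 -0.06960996  0.06114321] [0.72442014 0.48629424 0.32873767] 40.6942355632782 0.01642247618511072
[[-4.49615453e-05 -9.63072000e-01 -2.69243979e-01  6.79531412e-02]
 [ 9.99999995e-01 -6.60860081e-05  6.93944538e-05 -4.37954186e-04]
 [-8.46251153e-05 -2.69243975e-01  9.63071999e-01 -1.69996439e-01]
 [ 0.00000000e+00  0.00000000e+00  0.00000000e+00  1.00000000e+00]]
190 [(0.625, -0.064, 0.174), (0.624, -0.067, 0.172), (0.623, -0.069, 0.169), (0.604, -0.075, 0.099), (0.576, -0.092, 0.001)]
196 [(0.624, -0.064, 0.175), (0.623, -0.067, 0.173), (0.622, -0.069, 0.168), (0.601, -0.075, 0.1), (0.571, -0.093, -0.001)]
202 [(0.622, -0.064, 0.174), (0.598, -0.064, 0.1), (0.598, -0.07, 0.1), (0.598, -0.075, 0.1), (0.566, -0.093, 0.0)]
208 [(0.56, -0.048, -0.0), (0.596, -0.064, 0.101), (0.595, -0.07, 0.099), (0.595, -0.075, 0.1), (0.561, -0.093, 0.0)]
214 [(0.556, -0.048, 0.001), (0.592, -0.064, 0.1), (0.592, -0.07, 0.1), (0.592, -0.075, 0.1), (0.555, -0.093, 0.0)]
220 [(0.55, -0.048, 0.001), (0.59, -0.064, 0.101), (0.589, -0.07, 0.1), (0.589, -0.075, 0.1), (0.55, -0.093, -0.0)]
226 [(
[... 253 characters left out ...]
57, 0.108), (0.58, -0.064, 0.1), (0.58, -0.07, 0.1), (0.581, -0.075, 0.101), (0.584, -0.082, 0.108)]
244 [(0.584, -0.058, 0.114), (0.577, -0.064, 0.099), (0.577, -0.07, 0.1), (0.577, -0.075, 0.1), (0.583, -0.082, 0.113)]
250 [(0.584, -0.058, 0.12), (0.573, -0.064, 0.099), (0.574, -0.07, 0.1), (0.573, -0.075, 0.099), (0.583, -0.081, 0.118)]
256 [(0.583, -0.059, 0.124), (0.571, -0.064, 0.1), (0.571, -0.07, 0.1), (0.571, -0.075, 0.1), (0.583, -0.081, 0.124)]
262 [(0.582, -0.059, 0.126), (0.511, -0.059, -0.001), (0.511, -0.07, -0.001), (0.511, -0.08, 0.0), (0.581, -0.081, 0.125)]
268 [(0.58, -0.059, 0.127), (0.505, -0.059, 0.0), (0.505, -0.07, -0.0), (0.506, -0.08, 0.001), (0.584, -0.08, 0.135)]
```

Now gripped (40 N, 16 mm). The true tips sit about 31 mm above the state's TCP. Draw it out.

Request:
{"api": "apply_moves", "payload": {
  "plan": [
    [0,-1,0,0,0],
    [0,-2.5,0,0,0],
    [0,-4,0,0,0],
    [0,-5.5,0,0,0],
    [0,-7,0,0,0],
    [0,-8.5,0,0,0],
    [0,-10,0,0,0],
    [0,-11.5,0,0,0],
    [0,-13,0,0,0],
    [0,-14.5,0,0,0],
    [0,-14.5,0,0,0]
  ],
  "force": 60
}}

```text
t: 8.55
position: [0.425, -0.0699, 0.0608]
ee_rot: [1.0, -0.001, -0.001, -0.0]
wrist_force: [-0.7, 0.1, 0.1]
gripper_width: 0.0159
grasp_force: 60.6
```

```bash
python3 - <<'E'
from h import *
s=arm.get_state();print(s['position'],s['wrist_force'],s['grasp_force'],s['gripper_width'])
d=cam('wrist');c=cloud(d).reshape(-1,3)
b=(c[:,2]>.06)&(c[:,2]<.11)&(c[:,0]<.64)&(c[:,0]>.45)&(abs(c[:,1]+.07)<.03);q=c[b]
print(q.min(0),q.max(0))
for x in np.arange(.45,.64,.02):
    r=q[(abs(q[:,0]-x)<.005)]
    if len(r):print(x.round(2),r[:,1].min().round(3),r[:,1].max().round(3),r[:,2].max().round(3))
print(rows(.42,.045,.0611,0))
d=cam('scene'); save(d,'pics/s1.png',(225,150,325,230),5)
E
```

```text
[ 0.42499961 -0.06987411  0.06079028] [-0.67096441  0.14150071  0.05402831] 60.58977484703064 0.015884652071871834
[ 0.45000275 -0.07828171  0.09612026] [ 0.53419278 -0.05987974  0.10140317]
0.45 -0.078 -0.061 0.101
0.47 -0.078 -0.06 0.101
0.49 -0.078 -0.06 0.101
0.51 -0.078 -0.06 0.101
0.53 -0.078 -0.06 0.1
(array([ -0.68, -11.47,   0.  ]), np.float64(-0.1))
```

Request:
{"api": "apply_moves", "payload": {
  "plan": [
    [0,-0.5,-2.5,0,0],
    [0,-0.5,-6,0,0],
    [0,-0.5,-9.5,0,0],
    [0,-0.5,-11.5,0,0],
    [0,-0.5,-11.5,2,0],
    [0,-0.5,-11.5,4.5,0],
    [0,-0.5,-11.5,6.5,0],
    [0,-0.5,-11.5,7.6,0],
    [0,-0.5,-11.5,7.9,0],
    [0,-0.5,-11.5,7.9,0],
    [0,-0.5,-11.5,7.9,0]
  ]
}}

```text
t: 9.75
position: [0.4236, 0.0458, -0.0176]
ee_rot: [1.0, -0.001, 0.0, -0.0]
wrist_force: [0.1, -0.1, -0.8]
gripper_width: 0.0159
grasp_force: 60.6
```

```bash
python3 - <<'E'
from h import *
s=arm.get_state();print(s['position'],s['wrist_force'],s['grasp_force'],s['gripper_width'])
d=cam('wrist');c=cloud(d).reshape(-1,3)
b=(c[:,2]>.006)&(c[:,2]<.03)&(c[:,0]<.64)&(c[:,0]>.42)&(abs(c[:,1]-.045)<.013);q=c[b]
for x in np.arange(.42,.64,.02):
    r=q[(abs(q[:,0]-x)<.005)]
    if len(r):print(x.round(2),r[:,1].min().round(3),r[:,1].max().round(3),np.median(r[:,2]).round(4))
E
```

```text
[ 0.42360236  0.04575507 -0.01756582] [ 0.1002708  -0.10725723 -0.75550954] 60.60096859931946 0.01585693804481996
0.42 0.038 0.054 0.0216
0.44 0.037 0.055 0.0213
0.46 0.037 0.055 0.0211
0.48 0.037 0.055 0.0208
0.5 0.038 0.056 0.0205
0.52 0.038 0.056 0.0202
```

3 mm to go. Lower 2.5 mm, release, and lift.

Request:
{"api": "apply_moves", "payload": {
  "plan": [
    [0,0,0,0.25,0],
    [0,0,0,0.25,0],
    [4.5,0,0,0.25,0],
    [4.5,0,0,0.25,0],
    [4.5,0,0,0.25,0],
    [4.5,0,0,0.25,0],
    [4.5,0,0,-5,0],
    [4.5,0,0,-10,0],
    [4.5,0,0,-15,0],
    [4.5,0,0,-20,0],
    [4.5,0,0,-24,0],
    [4.5,0,0,-24,0]
  ]
}}

```text
t: 11.0
position: [0.4261, 0.0466, 0.2282]
ee_rot: [1.0, -0.0, 0.005, -0.002]
wrist_force: [0.3, 0.2, -0.6]
gripper_width: 0.045
grasp_force: 0.0
```

```bash
python3 - <<'E'
from h import *
s=arm.get_state();print(s['t'],s['position'],s['wrist_force'],s['gripper_width'])
d=cam('wrist');c=cloud(d).reshape(-1,3)
b=(c[:,2]>.008)&(c[:,2]<.03)&(c[:,0]<.64)&(c[:,0]>.38)&(abs(c[:,1]-.045)<.03);q=c[b];print(b.sum(),q.min(0),q.max(0),np.median(q,0))
t=cam('top'); im=cv2.cvtColor(t['pixels'],cv2.COLOR_RGB2BGR)[110:260,170:370]
s1=cam('scene'); W=cloud(s1); np.savez('s1.npz',W=W,px=s1['pixels'])
i2=cv2.cvtColor(s1['pixels'],cv2.COLOR_RGB2BGR)[158:248,235:325]
cv2.imwrite('pics/s2.png',np.hstack([cv2.resize(im,(400,400)),cv2.resize(i2,(400,400),interpolation=cv2.INTER_CUBIC)]))
E
```

```text
11.0 [0.42607247 0.04661647 0.22818702] [ 0.2868467   0.18480101 -0.58342122] 0.045027349205723696
2219 [0.42113103 0.0368906  0.01484629] [0.59624228 0.0551699  0.0209959 ] [0.5186284  0.04561886 0.01805594]
```

View pics/s2.png

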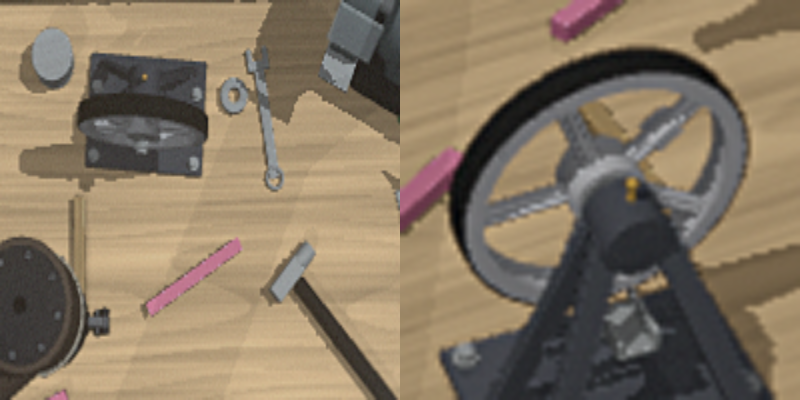

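Left: the batten lies on the bench at (78,240), clear of the pink stick. Right: the wheel seen from behind, its spokes rotated compared with the start. Next, a spoke-angle estimator comparing the two.

```bash
cat >> h.py <<'E'
C=np.array([.655,-.065,.165]); YAW=-.077
def wf(W):
    q=W.reshape(-1,3)-C; c,s=np.cos(YAW),np.sin(YAW)
    return np.stack([c*q[:,0]+s*q[:,1],-s*q[:,0]+c*q[:,1],q[:,2]],1)
def wang(W,px=None,verbose=True):
    q=wf(W); r=np.hypot(q[:,1],q[:,2])
    k=(abs(q[:,0])<.013)&(r>.035)&(r<.078)
    th=np.degrees(np.arctan2(-q[:,1],q[:,2]))[k]; x=q[k,0]; rr=r[k]
    z=np.exp(5j*np.radians(th))
    # weight out occluded lower half bias: use binned occupancy
    h=np.histogram(th,72,(-180,180))[0]
    m=np.degrees(np.angle(z.sum()))/5
    if verbose:
        print('mod72 %.1f n %d R %.2f'%(m,k.sum(),abs(z.mean())))
        for i in range(5):
            a=(m+72*i+180)%360-180; d=(th-a+180)%360-180; s=abs(d)<14
            if s.sum()>5: print('  spoke %.0f n %d meanoff %.1f'%(a,s.sum(),d[s].mean()),'xmax/min by r',[(s&(abs(rr-r0)<.006)).sum() and tuple((np.percentile(x[s&(abs(rr-r0)<.006)],[10,90])*1000).round(1).tolist()) for r0 in(.041,.053,.065,.074)])
    return m
E
python3 - <<'E'
from h import *
for f in('scene.npz','s1.npz','top.npz'):
    print(f); wang(np.load(f)['W'])
print('top now'); t=cam('top'); wang(cloud(t))
E
```

```text
scene.npz
mod72 -4.9 n 262 R 0.86
  spoke -5 n 58 meanoff 0.8 xmax/min by r [(2.4, 10.3), (-5.4, 12.3), (2.2, 12.1), (8.0, 12.3)]
  spoke 67 n 61 meanoff -5.2 xmax/min by r [(0.7, 10.2), (1.2, 11.4), (2.7, 11.1), (3.3, 10.1)]
  spoke 139 n 65 meanoff -1.7 xmax/min by r [(3.3, 10.5), (-1.6, 10.2), (1.1, 8.6), (4.2, 10.6)]
  spoke -77 n 72 meanoff 5.4 xmax/min by r [(1.8, 10.6), (0.6, 9.2), (1.3, 10.2), (3.5, 10.7)]
s1.npz
mod72 21.8 n 251 R 0.87
  spoke 22 n 49 meanoff -2.8 xmax/min by r [(6.9, 10.6), (5.8, 12.3), (6.6, 10.7), (7.2, 10.7)]
  spoke 94 n 71 meanoff -4.8 xmax/min by r [(0.5, 8.6), (3.5, 11.0), (2.0, 11.3), (2.9, 12.2)]
  spoke 166 n 7 meanoff -3.8 xmax/min by r [(0.3, 2.7), (-0.7, 1.9), (-1.1, -1.1), np.int64(0)]
  spoke -122 n 38 meanoff 5.9 xmax/min by r [(6.8, 11.6), (3.1, 10.8), (4.2, 12.0), (4.4, 10.0)]
  spoke -50 n 83 meanoff 2.9 xmax/min by r [(1.5, 11.4), (-1.8, 12.3), (-1.5, 10.5), (0.7, 10.9)]
top.npz
mod72 -5.4 n 124 R 0.86
  spoke -5 n 12 meanoff 1.0 xmax/min by r [(-8.6, -5.9), (-8.6, -8.0), (-7.0, -6.1), np.int64(0)]
  spoke 67 n 25 meanoff -2.7 xmax/min by r [(-7.2, -1.5), (-6.9, -2.4), (-7.0, -4.2), np.int64(0)]
  spoke 139 n 34 meanoff -4.4 xmax/min by r [(-6.7, -0.9), (-4.1, 1.3), (-6.4, 2.3), (-5.0, 4.9)]
  spoke -149 n 18 meanoff 4.5 xmax/min by r [(0.3, 0.3), (-4.7, 1.8), (-6.3, 3.0), (-3.7, 2.2)]
  spoke -77 n 31 meanoff 3.7 xmax/min by r [(-6.2, 1.5), (-4.9, 0.2), (-6.3, -2.8), (-3.7, -3.7)]
top now
mod72 22.1 n 121 R 0.89
  spoke 22 n 7 meanoff -2.1 xmax/min by r [(-6.0, -3.3), (-5.8, -5.4), (-6.3, -6.3), np.int64(0)]
  spoke 94 n 42 meanoff -4.9 xmax/min by r [(-5.9, 3.0), (-5.4, 0.3), (-6.1, -0.7), (-6.3, -2.8)]
  spoke -122 n 43 meanoff 2.7 xmax/min by r [(-6.5, -1.2), (-5.8, 2.0), (-4.9, 5.9), (-4.3, 7.3)]
  spoke -50 n 26 meanoff 4.4 xmax/min by r [(-6.6, -0.7), (-8.5, -3.2), (-7.4, -5.4), np.int64(0)]
```

Before, the spokes sat at -5° (mod 72); now they are at 22°, so the wheel rolled. The front face suggests the pad went from -5° to -50°, i.e. counter-clockwise. Next I grip the rim at +45°, carry it to -45°, release, and track the roll with camera frames. I'll add a rim-target helper.

```bash
cat >> h.py <<'E'
def rim(th,r=.091,up=0.):
    t=np.radians(th); y=-r*np.sin(t); z=r*np.cos(t)
    return C+[-np.sin(YAW)*y,np.cos(YAW)*y,z-.050+up]
def go(th,up=0.,r=.091): print(th,up,rim(th,r,up).round(4),rows(*rim(th,r,up),YAW+np.pi/2))
E
python3 - <<'E'
from h import *
print(arm.get_state()['qpos'].round(2)); go(45,.1); go(45,.06);go(45)
E
```

```text
[ 0.57 -0.08 -0.47 -0.   -1.18  0.99]
45 0.1 [ 0.6501 -0.1292  0.2793] (array([22.8 , 17.41, -5.87]), np.float64(-85.7))
45 0.06 [ 0.6501 -0.1292  0.2393] (array([22.81, 17.41, -1.87]), np.float64(-85.7))
45 0.0 [ 0.6501 -0.1292  0.1793] (array([22.82, 17.41,  4.13]), np.float64(-85.7))
```

Joint 6 would overrun turning that way, so I turn +94.3° instead.

Request:
{"api": "apply_moves", "payload": {
  "plan": [
    [5,0,0,-5.9,8],
    [5,4,3,-7,16],
    [5,8,6,-7,24],
    [5,12,9,-7,32],
    [5,16,12,-7,40],
    [5,20,15,-7,48],
    [5,22.8,17.4,-7,56],
    [5,22.8,17.4,-6,64],
    [5,22.8,17.4,-5.9,72],
    [5,22.8,17.4,-5.9,80],
    [5,22.8,17.4,-5.9,88],
    [5,22.8,17.4,-5.9,94.3]
  ],
  "force": 30
}}

```text
t: 12.4
position: [0.6502, -0.1288, 0.2783]
ee_rot: [-0.678, 0.735, 0.001, -0.002]
wrist_force: [1.2, 0.1, -0.0]
gripper_width: 0.05
grasp_force: 0.0
```

Request:
{"api": "apply_moves", "payload": {
  "plan": [
    [5,0,0,0,0],
    [5,0,0,0,0]
  ]
}}

```text
t: 12.6
position: [0.6504, -0.1287, 0.2793]
ee_rot: [-0.681, 0.732, 0.001, -0.001]
wrist_force: [-0.4, 0.1, -0.3]
gripper_width: 0.0501
grasp_force: 0.0
```

```bash
python3 - <<'E'
from h import *
s=arm.get_state();print(s['t'],s['position'],s['qpos'].round(2),s['wrist_force'].round(1))
go(45,0)
d=cam('wrist');q=wf(cloud(d)); r=np.hypot(q[:,1],q[:,2])
k=(r>.09)&(r<.106)&(q[:,2]>.03)&(abs(q[:,0])<.03)
print(k.sum(),np.percentile(r[k],[10,50,90]),np.percentile(q[k,0],[2,50,98]))
for a in(20,35,50):
    kk=k&(abs(np.degrees(np.arctan2(-q[:,1],q[:,2]))-a)<5)&(abs(q[:,0])<.009); print(a,kk.sum(),np.median(r[kk]))
print(wang(cloud(cam('scene')),verbose=False))
E
```

```text
12.6 [ 0.65042511 -0.12870782  0.27934276] [ 0.1   0.31  0.11 -0.   -1.37 -0.17] [-0.4  0.1 -0.3]
45 0 [ 0.6501 -0.1292  0.1793] (array([ 0.04,  0.01, 10.  ]), np.float64(0.2))
5570 [0.09858303 0.09961841 0.10066191] [-0.00865635  0.00266956  0.01407447]
20 618 0.09976717768398902
35 577 0.09943867446108197
50 421 0.0991757320802598
21.550990041107696
```

The rim is where I expected, with its mid-plane 2.5 mm further in. Correct for that and descend.

```bash
sed -i 's/C=np.array(\[.655/C=np.array([.6575/' h.py; python3 - <<'E'
from h import *
go(45,0)
E
```

```text
45 0 [ 0.6526 -0.1292  0.1793] (array([ 0.03, -0.21, 10.08]), np.float64(0.2))
```

Request:
{"api": "apply_moves", "payload": {
  "plan": [
    [5,0,-0.2,3,0],
    [5,0,-0.2,6,0],
    [5,0,-0.2,8.5,0],
    [5,0,-0.2,10,0],
    [5,0,-0.2,10,0],
    [0,0,-0.2,10,0],
    [0,0,-0.2,10,0],
    [0,0,-0.2,10,0],
    [0,0,-0.2,10,0],
    [0,0,-0.2,10,0],
    [0,0,-0.2,10,0]
  ],
  "force": 30
}}

```text
t: 13.8
position: [0.6535, -0.1292, 0.1823]
ee_rot: [-0.68, 0.733, -0.001, 0.001]
wrist_force: [0.9, -0.7, 5.2]
gripper_width: 0.0238
grasp_force: 33.7
```

```bash
python3 - <<'E'
from h import *
s=arm.get_state();print(s['t'],s['position'],s['wrist_force'].round(1),s['gripper_width'],s['grasp_force'])
print(wang(cloud(cam('scene')),verbose=False))
for a in(45,30,15,0,-15,-30,-45): go(a)
E
```

```text
13.8 [ 0.65351932 -0.12916502  0.18225202] [ 0.9 -0.7  5.2] 0.02379926408310573 33.7015654156815
21.87188732298354
45 0.0 [ 0.6526 -0.1292  0.1793] (array([0.01, 0.1 , 0.29]), np.float64(0.1))
30 0.0 [ 0.654  -0.1104  0.1938] (array([-1.88,  0.09, -1.16]), np.float64(0.1))
15 0.0 [ 0.6557 -0.0885  0.2029] (array([-4.07,  0.09, -2.07]), np.float64(0.1))
0 0.0 [ 0.6575 -0.065   0.206 ] (array([-6.43,  0.09, -2.38]), np.float64(0.1))
-15 0.0 [ 0.6593 -0.0415  0.2029] (array([-8.78,  0.08, -2.07]), np.float64(0.1))
-30 0.0 [ 0.661  -0.0196  0.1938] (array([-10.98,   0.08,  -1.16]), np.float64(0.1))
-45 0.0 [ 0.6624 -0.0008  0.1793] (array([-12.86,   0.08,   0.28]), np.float64(0.1))
```

Request:
{"api": "apply_moves", "payload": {
  "plan": [
    [0,-1.1,0,-1.1,0],
    [0,-2.3,0,-1.85,0],
    [0,-3.6,0,-2.4,0],
    [0,-5,0,-2.7,0],
    [0,-6.4,0,-2.8,0],
    [0,-7.9,0,-2.7,0],
    [0,-9.25,0,-2.4,0],
    [0,-10.6,0,-1.85,0],
    [0,-11.8,0,-1.1,0],
    [0,-12.9,0,-0.2,0],
    [0,-12.9,0,-0.2,0]
  ]
}}

```text
t: 14.95
position: [0.6638, 0.0009, 0.1829]
ee_rot: [-0.68, 0.733, -0.001, 0.001]
wrist_force: [3.9, -0.9, 0.3]
gripper_width: 0.0237
grasp_force: 34.1
```

```bash
python3 - <<'E'
from h import *
s=arm.get_state();print(s['t'],s['position'],s['wrist_force'].round(2),s['ft_torque'].round(2),s['gripper_width'],s['grasp_force'])
print(wang(cloud(cam('scene'))))
E
```

```text
14.95 [0.66376534 0.00087769 0.18291399] [ 3.92 -0.89  0.29] [-0.03 -1.77 -0.15] 0.023668339578334047 34.07762740791057
mod72 8.1 n 264 R 0.89
  spoke 8 n 59 meanoff -0.5 xmax/min by r [(2.4, 8.7), (3.2, 9.0), (1.0, 7.6), (2.0, 8.5)]
  spoke 80 n 69 meanoff -4.5 xmax/min by r [(-1.5, 8.6), (0.8, 6.8), (-0.9, 8.5), (0.4, 9.2)]
  spoke 152 n 52 meanoff -2.0 xmax/min by r [(0.5, 7.9), (-2.8, 7.9), (0.3, 8.6), (-0.7, 6.0)]
  spoke -136 n 10 meanoff 7.5 xmax/min by r [np.int64(0), np.int64(0), (2.4, 7.0), (1.6, 8.7)]
  spoke -64 n 72 meanoff 4.9 xmax/min by r [(-2.4, 9.5), (0.4, 8.9), (-0.7, 8.0), (-3.4, 9.2)]
8.139937655530778
```

The wheel turned -86° (22° → 8°-72°). Release and track the roll.

Request:
{"api": "apply_moves", "payload": {
  "plan": [
    [5,0,0.1,0,0],
    [5,0,0.1,0,0]
  ]
}}

```text
t: 15.2
position: [0.6606, -0.0003, 0.1825]
ee_rot: [-0.68, 0.734, 0.001, -0.001]
wrist_force: [-0.7, 0.0, -0.0]
gripper_width: 0.0497
grasp_force: 0.0
```

```bash
python3 - <<'E'
from h import *
for i in range(34):
    t=arm.get_state()['t']; d=cam('scene')
    if i<8 or i%4==0 or i>31: print(round(t,2),round(wang(cloud(d),verbose=False),1),end='; ')
E
```

```text
15.2 11.1; 15.25 12.0; 15.3 12.9; 15.35 13.7; 15.4 14.6; 15.45 15.2; 15.5 16.1; 15.55 16.9; 15.6 17.5; 15.8 19.8; 16.0 21.0; 16.2 21.9; 16.4 22.5; 16.6 23.1; 16.8 23.1; 16.85 22.8;
```

It rolled +15° and stopped at 23°, i.e. -49°. The rests A=+22° and B=-49° are 71° apart, so φ≈35.5° (inside 19–37°) and the bottom position is at about -13.6°. Grip and turn back +35.5°, then check.

Request:
{"api": "apply_moves", "payload": {
  "plan": [
    [0,0,0,0,0],
    [0,0,0,0,0],
    [0,0,0,0,0],
    [0,0,0,0,0],
    [0,0,0,0,0],
    [0,1.1,0,-0.93,0],
    [0,2.3,0,-1.67,0],
    [0,3.6,0,-2.2,0],
    [0,4.9,0,-2.55,0],
    [0,4.9,0,-2.55,0],
    [0,4.9,0,-2.55,0]
  ],
  "force": 40
}}

```text
t: 18.0
position: [0.6599, -0.049, 0.2087]
ee_rot: [-0.679, 0.734, -0.001, 0.002]
wrist_force: [6.7, 0.1, -3.8]
gripper_width: 0.0235
grasp_force: 40.9
```

```bash
python3 - <<'E'
from h import *
s=arm.get_state();print(s['t'],s['position'],s['wrist_force'].round(2),s['gripper_width'],s['grasp_force'])
print(wang(cloud(cam('scene'))),wang(cloud(cam('scene')),verbose=False)); wang(cloud(cam('top')))
E
```

```text
18.0 [ 0.65986721 -0.04904045  0.20867536] [ 6.66  0.08 -3.78] 0.023525632318439182 40.91019897168735
mod72 -16.4 n 268 R 0.86
  spoke -16 n 48 meanoff 1.3 xmax/min by r [(2.1, 8.8), (-1.1, 7.6), (0.6, 10.8), np.int64(0)]
  spoke 56 n 59 meanoff -5.1 xmax/min by r [(-0.4, 7.8), (1.1, 9.1), (1.2, 8.7), (1.3, 7.7)]
  spoke 128 n 74 meanoff -3.0 xmax/min by r [(1.2, 8.1), (-2.0, 8.2), (-0.7, 9.1), (-2.6, 7.0)]
  spoke -88 n 84 meanoff 5.4 xmax/min by r [(-2.1, 9.7), (-4.6, 10.4), (-4.8, 9.9), (0.7, 7.3)]
-16.381775331367994 -16.289057226034224
mod72 -16.6 n 111 R 0.89
  spoke 55 n 19 meanoff -2.4 xmax/min by r [(-8.1, -3.9), (-8.5, -5.5), (-8.9, -6.7), (-9.8, -9.8)]
  spoke 127 n 46 meanoff -3.3 xmax/min by r [(-7.8, -1.7), (-8.9, 0.0), (-9.0, 1.8), (-8.9, 4.3)]
  spoke -89 n 44 meanoff 4.1 xmax/min by r [(-9.5, 0.3), (-11.0, -1.4), (-7.8, -4.5), (-6.8, -4.4)]
```

The top view puts the pad on the -89° spoke, which matches a -38° net turn from A, so there was no slip. Trim +2.5°, then release briefly: near the bottom it should stay put.

Request:
{"api": "apply_moves", "payload": {
  "plan": [
    [0,0.4,-0.1,-0.05,0],
    [0,0.4,-0.1,-0.05,0],
    [0,0.4,-0.1,-0.05,0],
    [5,0.4,-0.1,-0.05,0],
    [5,0.4,-0.1,-0.05,0],
    [5,0.4,-0.1,-0.05,0]
  ]
}}

```text
t: 18.75
position: [0.6581, -0.0535, 0.209]
ee_rot: [-0.68, 0.734, 0.0, -0.0]
wrist_force: [-0.7, -0.0, -0.5]
gripper_width: 0.0499
grasp_force: 0.0
```

```bash
python3 - <<'E'
from h import *
for i in range(16):
    d=cam('scene')
    if i%5==0: print(round(wang(cloud(d),verbose=False),1),end='; ')
E
```

```text
-14.2; -14.0; -14.4; -14.3;
```

Request:
{"api": "apply_moves", "payload": {
  "plan": [
    [0,0,0,0,0],
    [0,0,0,0,0],
    [0,0,0,0,0],
    [0,0,0,0,0],
    [0,0,0,0,0],
    [0,0,0,0,0],
    [0,0,0,0,0],
    [0,0,0,0,0]
  ],
  "force": 40
}}

```text
t: 20.35
position: [0.6595, -0.0531, 0.2093]
ee_rot: [-0.68, 0.734, -0.001, 0.001]
wrist_force: [5.0, -1.2, -0.1]
gripper_width: 0.0234
grasp_force: 43.8
```

```bash
python3 - <<'E'
from h import *
s=arm.get_state();print(s['t'],s['position'],s['wrist_force'].round(2),s['gripper_width'],s['grasp_force'])
for n in('scene','scene','top'): d=cam(n);W=cloud(d);print(wang(W,verbose=False))
q=W.reshape(-1,3);b=(q[:,2]>.008)&(q[:,2]<.03)&(q[:,0]>.4)&(q[:,0]<.62)&(abs(q[:,1]-.045)<.02);print(b.sum(),q[b].min(0),q[b].max(0))
s=arm.get_state();print(s['qd'].round(3))
E
```

```text
20.35 [ 0.65946782 -0.053121    0.20928691] [ 5.04 -1.24 -0.15] 0.023368332926107977 43.84367406950332
-14.13093831962964
-14.318376191156267
-14.648478624016695
266 [0.42030832 0.03553711 0.00809969] [0.59991049 0.06273734 0.02605055]
[-0.     0.    -0.    -0.    -0.001 -0.001]
```

The wheel stayed put when released. It is now held again at -14°, the midpoint, with 44 N and no motion, and the batten is flat on the bench. Handing in.

```bash
python3 -c "
from workcell import job_done; print(job_done())"
```

```text
the job is handed in; nothing more can be done
None
```

I handed the job in with the gripper still holding the rim (44 N, wheel still) and the heavy side straight down as the midpoint of two roll-to-rest tests 71° apart; the batten lies clear on the bench and I touched nothing else, but no verdict came back.

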